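# Lock the block heater's tray bar with its linchpin

### The job

A flat aluminium bar sticks out of the side of the blue block heater and has to be locked so that it cannot be drawn in. Lift the linchpin from its rest, slide it through the slot in the bar until its collar is fully home against the bar, then swing its sprung wire ring round the end of the bar and push it over the tip of the pin until it snaps past to the other side; let go and leave it locked. The bar stands out a little further than it should, nobody knows how far, so feel for the slot and never force the pin or the ring, and leave the bottle, the jar and the spatula alone.

Things in the scene. Friction and masses are not known exactly. Their poses are not given: they have to be found in the camera images.
- heater: Blue block heater with capped tubes on top, fixed to the bench, 270 x 210 mm, 105 mm high. Origin on the bench straight below point slot. z up; +y: the way its aluminium bar sticks out of its side; +x: the way the pin goes in. The bar is 24 mm wide (near face at x = 0, far face at x = 24 mm) and 30 mm high (z 55 to 85 mm). The heater's side, with a bar guide, begins at y = -80 mm.
- slot (a point): Nominal middle of the slot's mouth on the bar's near face, 70 mm over the bench, axes as the heater's. The upright slot, 10 mm wide (y), 20 mm high, black-lipped, runs through the bar along x. The bar's free end is 36 mm further in +y. But the bar is clamped 5 to 19 mm too far out (+y), slot and free end together; no reading shows this shift. The clamp does not yield.
- pin: Steel linchpin, 120 to 190 g with ring. Origin on its axis at the collar's front face, +x along the shank to the tip, z up. Shank 58 mm long, 8 wide (y), 16 high; its last 8 mm only 8 high, with rounded edges, the end round from above (radius 4 about x = 54). Collar x -10 to 0, 18 wide, 24 high. It lies level in the rest, axis 45 mm over the bench. Home: collar on the bar, origin at the slot's mouth.
- grip (a point): Middle of the pin's grip, 36 mm behind the pin's origin, axes as the pin's. The grip is a plain block, 42 mm long (x -52 to -10 on the pin), 12 mm wide (y) and 28 mm high, to be pinched across y from above.
- bail: The pin's ring: an upright loop of slippery polished 6 mm wire. Origin at the middle of its outer upright bar, 58 mm high, which passes over the pin's tip; x points to it from the hinge, z up. Two arms, 26 mm above and below the pin's axis, join it to the hinge, an upright axis at x = -6 mm on the pin, 65 mm away. The loop passes round the aluminium bar's free end as it swings.
- ring (a joint): Swing of the ring, rad. At 0 it points to the pin's +y side, 1.4 rad from the pin's x axis; grows as it swings to the tip; 1.4 is in line with the pin, on top of the tip; past 1.46 it has snapped over; stop at 1.6. Stays where left. Sprung lengthwise: 1.4 N, then 0.4 N per mm; the tip lifts it 2 mm. Pushed sideways near its outer bar (above the pin, clear of its end) it rides over at 2 to 5 N.
- rest: Grey plastic rest of the pin, fixed: base 120 x 70 x 8 mm, origin under its middle, straight below the pin's origin. Two slotted uprights, 49 mm high, carry the shank; a post 8 mm wide, 31 mm high, carries the grip from below. Lift the pin straight up by 25 mm or more.
- bottle: Amber bottle, 48 mm diameter, 95 mm high, origin under its middle. Leave it alone.
- jar: White jar, 52 mm diameter, 55 mm high, origin under its middle. Leave it alone.
- spatula: Thin steel lab spatula lying on the bench, 150 mm long. Leave it alone.

How it is judged:
On the way, in this order (a step that is already met when the one before it is completed fails the run):
1. the pin is home in the bar, its ring still open (x of pin in the frame of heater between -0.003 and 0.006 m and y of pin in the frame of heater between 0.002 and 0.022 m and z of pin in the frame of heater between 0.065 and 0.075 m and angle between the x axis of pin and the x axis of heater, either way round below 0.15 rad and value of joint ring below 1 rad), for 0.2 s.
2. the ring has snapped over the pin's tip, the pin still home (x of pin in the frame of heater between -0.003 and 0.006 m and y of pin in the frame of heater between 0.002 and 0.022 m and z of pin in the frame of heater between 0.065 and 0.075 m and angle between the x axis of pin and the x axis of heater, either way round below 0.15 rad and value of joint ring above 1.46 rad), for 0.2 s.
At the end, for the whole second after the job is handed in: The pin is through the slot, collar within 3 mm of the bar, axis within 5 mm of 70 mm height, 2 to 22 mm in +y of the nominal slot, within 0.15 rad of the slot's direction; the ring is past the tip (joint above 1.46 rad); all at rest and let go (all of step 2 and linear speed of pin below 0.01 m/s and velocity of joint ring between -0.1 and 0.1 rad/s and contact force between the fingers and pin below 0.1 N); the robot touches nothing.
It fails at once if the pin is forced against the heater or its bar with more than 25 N (contact force between pin and heater above 25 N).
It fails at once if the ring is pushed with more than 25 N (contact force between the fingers and bail above 25 N).
It fails at once if the bottle, jar or spatula is disturbed (moved more than 30 mm, or bottle or jar tipped) (distance of any of bottle, jar, spatula from where it was at the start of the episode above 0.03 m or angle between any of bottle, jar's own z axis and vertical above 0.5 rad).
It also fails if it takes over 69 s, if anything falls off the work surface, if the arm or the gripper's body presses on something with over 40 N, if the wrist force passes 120 N, or if a joint passes its speed limit or range.

### The arm

A 6-joint arm with a two-finger parallel gripper is mounted at the origin on the work surface. World frame = base frame: x ahead of the robot, y to its left, z up, the work surface at z = 0. Lengths are in m, angles in rad, forces in N, time in s.
With the tool pointing down it reaches from about 0.4 to 0.825 m from the base axis. Payload 7 kg.
Tool frame: the origin (TCP) lies at the very end of the fingers, on their centre line; the grasp point (between the pads) lies 19 mm behind it (arm.pinch_z is the z of the grasp point in the tool frame, in m); z points along the fingers, y is the direction in which the jaws open and shut (so a half turn about z gives the same grasp; the last joint's range is limited). The gripper opens to 88 mm and grips with 3 to 60 N. Pads are 19 mm wide; open, the fingers measure 130 mm over their backs; the gripper's body (78 mm by 193 mm) begins 47 mm behind the grasp point.
Start: joints at [-0.878, 0.359, 0.012, 0, -1.224, -0.288], TCP at [0.266, -0.62, 0.2] pointing down, gripper open.
Joint ranges: [-3.07, 3.07], [-1.43, 2.12], [-1.02, 1.25], [-3.03, 1.67], [-3.05, -0], [-3.03, 3.03]. Speed limits (rad/s): [2.39, 2.39, 3.01, 3.14, 3.14, 3.14].

### API

Orientations are given as [roll, pitch, yaw] about the fixed x, y, z axes, in that order (R = Rz(yaw) Ry(pitch) Rx(roll)).
In Python, from station import arm gives the robot as it stands.
- The arm moves only by the tool drive_tool, never from a script. Its argument "targets" is a list of rows, each a list of 6 numbers: the shift along the world's x, y, z in units of 0.04 m (1.0 is 0.04 m), then the turn, a rotation vector about the world's x, y, z in units of 6 degrees (1.0 is 6 degrees). In form: [[x, y, z, wx, wy, wz], ...]. A call has 1 to 5 rows; each row shifts and turns the commanded pose from where the row before left it; what a row does not reach is not made up. A row lasts 1/8 s, in which the tool goes at most 62.5 mm and 10.7 degrees, less where a joint would pass 70% of its speed; a pose out of reach is approached as far as the arm can. A call with a number of a shift or a turn outside -1 to 1 is refused whole. A call with a gripper value outside its range is refused whole. "claw" is the opening, from 0 (shut) to 1 (fully open), set as the call begins (left out, the last holds). The fingers move at their own pace and stop on an object; "newtons" is the grip in N (left out, the last holds). Time passes only in rows, so rows that do not move let the fingers close. It gives the time, the measured TCP pose, the force and the opening at its end, in the units of the state.
- arm.get_state(): the state, without advancing time (a new reading comes with each control period).
- arm.grab_frame(name): name is "scene" or "top" or "wrist"; returns (picture, depth): 480x640x3 uint8, red, green, blue; 480x640 float32, m along the optical axis (not along the pixel's ray), 0 where there is no reading.
- arm.get_calibration(name): a dict with "mtx" (3x3 intrinsics, pixels), "origin" and "rotation" of the camera in the world. Camera axes: x right, y up, looking along -z (the intrinsics and any distortion apply to the point x, -y, -z); pixel columns grow to the right and rows downward; lengths in m; the calibration is good to about 2 mm. A picture is of the moment at which its call begins: read the wrist's pose just before it. get_calibration takes no time and is no camera call; for the wrist camera it gives the pose at the moment of the call.
- arm.job_done(): hands the job in, once; it reports no verdict.
Trained networks look in the newest picture that a camera, given by its name, has taken for a name from the list of things; names that differ only in an ending like _2 or _b are one class to them, and where a whole thing is asked for, a point or a joint stands for the part that bears it (a point fixed in the world has none). Each returns a list of dicts, best first, with "score" (0 to 1); they miss things now and then, are a little off and sometimes report something else, mostly with a low value. They report only what shows in the picture. A call takes as long as a camera call.
- arm.search_frame(target, camera): "point" ([x, y, z] in m, in the coordinates of the camera as it stood for that picture, good to about 4 mm: the middle of the surface that is visible of it).
- arm.cut_out(target, camera): "pixels" (480x640 bool, what is visible of it).
- arm.landmark_of(target, camera): "point" ([x, y, z] in m, in the coordinates of the camera as it stood for that picture, good to about 4 mm: a listed point, or the origin of a listed thing).
The state is a dict: "t": time; "q": joint angles; "qd": joint speeds; "joint_efforts": joint torques, N m; "eef_pos": TCP position; "ee_rot": TCP orientation; "force": force on the tool from outside, world axes, zero at the start; "moment": the same for the moment, N m; "width": finger opening in m.
Only numpy, scipy, OpenCV 4.12 (cv2) and the standard library are available. Lean on these libraries where they do the work, as an engineer would, in place of code of your own. Each camera call takes 0.05 s, during which the arm holds its last target. There are 200 camera calls.

## Working session

There is one attempt and no reset: what is moved stays moved. The work goes in short steps, Python scripts to look and compute and a tool call to move; the robot and the scene stay as the last step left them, time stands still between calls to the robot, and variables do not carry over. Pictures are saved under pics/ and viewed, about 8 in all and at most 12, crops included, and the job is handed in when it is done.

Besides the shell and the picture viewer there is one more tool, called after ">>>" in YAML: its name, and indented under it one key for each argument. drive_tool: Moves the arm, as the interface text tells. Shifts and turns lie within -1 to 1; 1 stands for 0.04 m of shift or 6 degrees of turn. Its arguments: {"type":"object","properties":{"targets":{"type":"array"},"claw":{"type":"number"},"newtons":{"type":"number"}},"required":["targets"]}

```bash
mkdir -p pics
cat > h.py <<'E'
from station import arm
import numpy as np, cv2
def W(p,c): 
    return np.array(c["origin"])+np.array(c["rotation"])@np.array(p)
def find(names,cam,f=None):
    c=arm.get_calibration(cam)
    for n in names:
        for kind in ("landmark_of","search_frame"):
            try: r=getattr(arm,kind)(n,cam)
            except Exception as e: print(n,kind,e); continue
            print(n,kind,[(np.round(W(d["point"],c),4).tolist(),round(d["score"],2)) for d in r[:2]])
def cloud(depth,c):
    K=np.array(c["mtx"]); v,u=np.mgrid[:480,:640]
    P=np.stack([(u-K[0,2])/K[0,0]*depth,-(v-K[1,2])/K[1,1]*depth,-depth],-1)
    return P@np.array(c["rotation"]).T+np.array(c["origin"])
def save(n,im): cv2.imwrite("pics/"+n,im[...,::-1])
E
python3 - <<'E'
from h import *
s=arm.get_state(); print({k:np.round(v,3).tolist() for k,v in s.items()}, arm.pinch_z)
for cam in("scene","top"):
    p,d=arm.grab_frame(cam); save(cam+"0.png",p); np.save(cam+"0.npy",d)
    c=arm.get_calibration(cam); print(cam,c)
    find(["heater","slot","pin","grip","bail","rest","bottle","jar","spatula"],cam)
E
```

```text
{'t': 0.0, 'q': [-0.878, 0.359, 0.011, -0.0, -1.224, -0.288], 'qd': [-0.001, -0.0, -0.0, 0.0, -0.0, 0.001], 'joint_efforts': [0.001, -58.272, 29.305, 6.997, 0.007, -0.0], 'eef_pos': [0.266, -0.62, 0.199], 'ee_rot': [3.14, -0.0, -2.737], 'force': [0.304, -1.374, -0.426], 'moment': [-0.034, 0.046, 0.018], 'width': 0.088} -0.0188
scene {'mtx': array([[462.70874692,   0.        , 324.61791975],
       [  0.        , 462.70874692, 242.89603043],
       [  0.        ,   0.        ,   1.        ]]), 'origin': array([1.03799476, 0.48787756, 0.79603505]), 'rotation': array([ 0.61665165, -0.00967024,  2.24877904])}
heater landmark_of [([-1.3802, -1.9303, -1.6222], 0.59)]
heater search_frame [([-0.9794, -1.5295, -1.2214], 0.75), ([-1.3568, -1.9069, -1.5988], 0.7)]
slot landmark_of [([-1.2533, -1.8034, -1.4953], 0.92)]
slot search_frame [([-1.3541, -1.9042, -1.596], 0.61)]
pin landmark_of [([-1.0037, -1.5538, -1.2457], 0.95), ([-1.0836, -1.6337, -1.3255], 0.46)]
pin search_frame [([-0.9766, -1.5267, -1.2185], 0.73)]
grip landmark_of [([-1.0205, -1.5706, -1.2624], 0.78)]
grip search_frame [([-0.9
[... 1391 characters left out ...]
[([1.6223, 1.2494, 1.7848], 0.76)]
bail landmark_of [([1.6387, 1.2659, 1.8012], 0.59)]
bail search_frame [([1.5868, 1.2139, 1.7493], 0.64), ([1.5994, 1.2265, 1.7619], 0.54)]
rest landmark_of [([1.6736, 1.3007, 1.8361], 0.24)]
rest search_frame [([1.6984, 1.3255, 1.8609], 0.64), ([1.6312, 1.2583, 1.7937], 0.48)]
bottle landmark_of [([1.7638, 1.3909, 1.9263], 0.71)]
bottle search_frame [([1.6536, 1.2807, 1.8161], 0.86), ([1.6281, 1.2552, 1.7906], 0.46)]
jar landmark_of [([1.7065, 1.3336, 1.869], 0.57)]
jar search_frame [([1.6155, 1.2426, 1.778], 0.97), ([1.6185, 1.2456, 1.781], 0.29)]
spatula landmark_of [([1.6741, 1.3012, 1.8366], 0.93)]
spatula search_frame [([1.6638, 1.2909, 1.8263], 0.58)]
```

The calibration's rotation is roll/pitch/yaw rather than a matrix, so I'll fix the helper.

```bash
sed -i '2a from scipy.spatial.transform import Rotation as Rn\ndef RM(c):\n    return Rn.from_euler("xyz",c["rotation"]).as_matrix()' h.py
sed -i 's/np.array(c\["rotation"\])@/RM(c)@/; s/np.array(c\["rotation"\]).T/RM(c).T/; s/("landmark_of","search_frame")/("landmark_of",)/' h.py
python3 - <<'E'
from h import *
for cam in("scene","top"):
    print(cam); find(["heater","slot","pin","grip","bail","rest","bottle","jar"],cam)
E
```

```text
scene
heater landmark_of [([0.5994, -0.0342, -0.0018], 0.59)]
slot landmark_of [([0.5998, -0.0347, 0.0675], 0.92)]
pin landmark_of [([0.5171, 0.2303, 0.0466], 0.95), ([0.5162, 0.2353, -0.0001], 0.46)]
grip landmark_of [([0.482, 0.2323, 0.0484], 0.78)]
bail landmark_of [([0.5156, 0.3018, 0.0395], 0.59)]
rest landmark_of [([0.5143, 0.2368, 0.001], 0.62), ([0.6548, 0.3439, -0.0008], 0.44)]
bottle landmark_of [([0.7572, 0.0928, 0.0009], 0.97)]
jar landmark_of [([0.6543, 0.3424, 0.0004], 0.63)]
top
heater landmark_of [([0.5987, -0.0342, -0.0012], 0.8), ([0.511, 0.2348, 0.0427], 0.73)]
slot landmark_of [([0.5984, -0.034, 0.0732], 0.93)]
pin landmark_of [([0.511, 0.2323, 0.0417], 0.79), ([0.5166, 0.2973, 0.0368], 0.33)]
grip landmark_of [([0.4833, 0.2316, 0.046], 0.97)]
bail landmark_of [([0.5153, 0.298, 0.0386], 0.59)]
rest landmark_of [([0.4981, 0.4392, 0.0002], 0.24)]
bottle landmark_of [([0.7603, 0.0977, -0.0012], 0.71)]
jar landmark_of [([0.6534, 0.3438, 0.0008], 0.57)]
```

View pics/scene0.png

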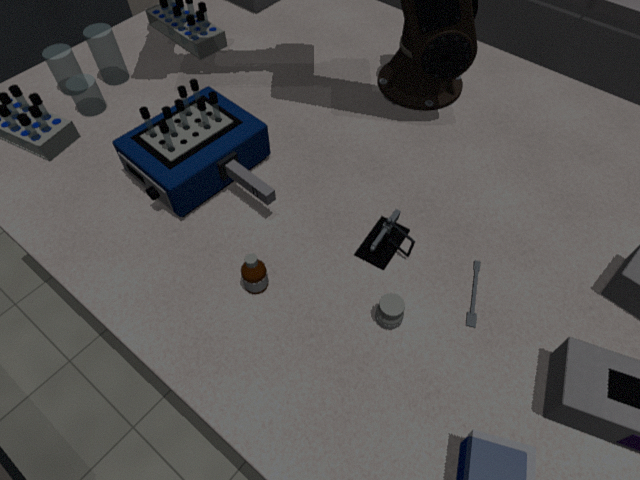

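View pics/top0.png

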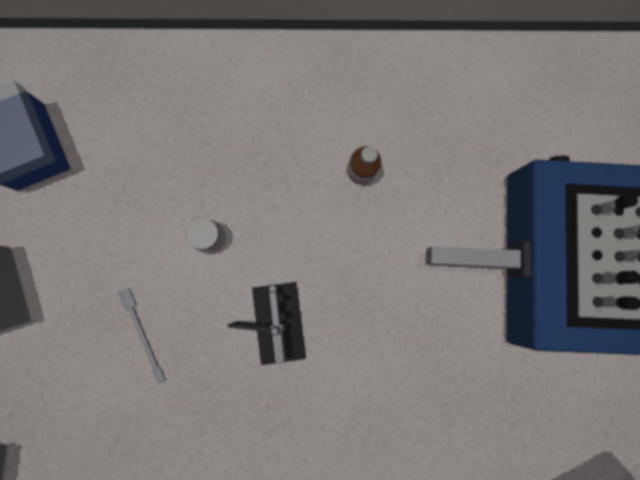

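The scene shows the heater with its bar (scene ~(250,180)), the pin in its rest (~(388,240)), the bottle (254,272), and the jar (390,310). From above, the bar's free end is at (430,256), the pin lies along column ~277 with its tip up (+x), and the ring points left (+y). Next I'll measure the bar and pin geometry from the top depth.

Run:
```python
from h import *
d=np.load("top0.npy"); c=arm.get_calibration("top"); P=cloud(d,c)
X,Y,Z=P[...,0],P[...,1],P[...,2]
m=(abs(Z-.085)<.006)&(X>.57)&(X<.66)&(Y>-.13)&(Y<.06)&(d>0)
b=P[m]; print("bar",len(b),b.min(0),b.max(0),np.median(b[:,2]))
# edges per y
for lo in np.arange(-.11,.04,.01):
    s=b[(b[:,1]>=lo)&(b[:,1]<lo+.01)]
    if len(s)>5: print(round(lo+.005,3),np.round([s[:,0].min(),s[:,0].max(),s[:,0].mean()],4),len(s))
q=b[(b[:,1]>-.09)]
print("bar rect",cv2.minAreaRect((q[:,:2]*1000).astype(np.float32)))
# heater side
m=(Z>.095)&(Z<.112)&(X>.45)&(X<.8)&(Y<-.05); h=P[m]
for x in np.arange(.5,.74,.03):
    s=h[abs(h[:,0]-x)<.01]; 
    if len(s): print("side",x,np.round(s[:,1].max(),4))
# pin
m=(Z>.035)&(Z<.075)&(X>.44)&(X<.6)&(Y>.2)&(Y<.33); p=P[m]
print("pin",len(p),p.min(0),p.max(0))
for x in np.arange(.455,.59,.01):
    s=p[abs(p[:,0]-x)<.005]; s=s[(s[:,1]<.25)]
    if len(s): print(round(x,3),len(s),np.round([s[:,1].min(),s[:,1].max(),np.median(s[:,2])],4))
```

```text
bar 1738 [ 0.57124622 -0.12988393  0.079033  ] [0.65942504 0.0126792  0.0908975 ] 0.08551395282570479
-0.105 [0.5943 0.6173 0.6059] 120
-0.095 [0.5947 0.619  0.607 ] 120
-0.085 [0.596  0.6191 0.6076] 112
-0.075 [0.5962 0.6193 0.6076] 122
-0.065 [0.5966 0.6209 0.6088] 118
-0.055 [0.598  0.6211 0.61  ] 113
-0.045 [0.5981 0.6213 0.6094] 120
-0.035 [0.5984 0.6228 0.6104] 122
-0.025 [0.5988 0.623  0.6114] 118
-0.015 [0.6002 0.623  0.6115] 119
-0.005 [0.6003 0.6246 0.6129] 120
0.005 [0.6018 0.6249 0.6132] 119
0.015 [0.6021 0.6254 0.6129] 46
bar rect ((610.439208984375, -38.86663818359375), (102.5138168334961, 24.423736572265625), 86.44705963134766)
side 0.5 -0.1182
side 0.53 -0.1201
side 0.56 -0.121
side 0.5900000000000001 -0.114
side 0.6200000000000001 -0.1159
side 0.6500000000000001 -0.1266
side 0.6800000000000002 -0.1297
side 0.7100000000000002 -0.1316
pin 1000 [0.46488968 0.22109353 0.03570494] [0.57431639 0.30191421 0.0749612 ]
0.465 32 [0.222  0.2355 0.0591]
0.475 73 [0.2229 0.2368 0.0597]
0.485 74 [0.2233 0.2367 0.0594]
0.495 74 [0.2246 0.238  0.0596]
0.505 62 [0.2242 0.2497 0.0598]
0.515 98 [0.2241 0.2498 0.0583]
0.525 96 [0.2211 0.2471 0.0511]
0.535 86 [0.2222 0.247  0.0515]
0.545 54 [0.2325 0.2497 0.0531]
0.555 118 [0.2241 0.2498 0.0504]
0.565 48 [0.2251 0.2424 0.0518]
0.575 14 [0.2353 0.2422 0.0503]
```

>>> drive_tool:
  targets:
    - [0.6,0.8,0.3,0,0,-0.8]
    - [0.6,0.9,0.3,0,0,-0.8]
    - [0.6,0.9,0.3,0,0,-0.8]
    - [0.6,0.9,0.3,0,0,-0.8]
    - [0.6,0.9,0,0,0,0]

```text
t: 3.32
eef_pos: [0.3869, -0.4437, 0.2489]
ee_rot: [-3.14, 0.002, -3.073]
force: [0.9, -0.6, -0.2]
width: 0.0875
```

>>> drive_tool:
  targets:
    - [0.5,1,0,0,0,0]
    - [0.5,1,0,0,0,0]
    - [0.3,1,0,0,0,0]
    - [0.2,1,0,0,0,0]
    - [0,1,0,0,0,0]

```text
t: 3.95
eef_pos: [0.4462, -0.2431, 0.2476]
ee_rot: [-3.142, 0.0, -3.072]
force: [1.7, 0.0, 0.4]
width: 0.0876
```

>>> drive_tool:
  targets:
    - [0,1,0,0,0,0]
    - [0,1,0,0,0,0]
    - [0,1,0,0,0,0]
    - [0,1,0,0,0,0]
    - [0,1,0,0,0,0]

```text
t: 4.58
eef_pos: [0.4457, -0.0432, 0.2479]
ee_rot: [3.141, 0.001, -3.072]
force: [0.7, 0.3, -0.1]
width: 0.0874
```

Run:
```python
from h import *
c=arm.get_calibration("wrist"); p,d=arm.grab_frame("wrist"); save("w1.png",p); np.save("w1.npy",d)
print(c); find(["slot","heater"],"wrist")
P=cloud(d,c); X,Y,Z=P[...,0],P[...,1],P[...,2]
m=(abs(Z-.085)<.006)&(X>.57)&(X<.66)&(Y>-.105)&(Y<.06)&(d>0); q=P[m]
print(len(q)); 
if len(q)>10: print(cv2.minAreaRect((q[:,:2]*1000).astype(np.float32)),q.min(0),q.max(0),np.median(q[:,2]))
```

```text
{'mtx': array([[402.14070265,   0.        , 322.28959375],
       [  0.        , 402.14070265, 240.64726105],
       [  0.        ,   0.        ,   1.        ]]), 'origin': array([ 0.36723375, -0.04874465,  0.43205066]), 'rotation': array([-2.95705603e-01,  9.21709087e-04,  1.64067749e+00])}
slot landmark_of []
heater landmark_of []
674
((621.3140258789062, -41.15576171875), (15.620336532592773, 105.80825805664062), 4.188681602478027) [ 0.60975295 -0.09439599  0.08184203] [0.62564779 0.0111508  0.08606317] 0.08414215289842097
```

View pics/w1.png

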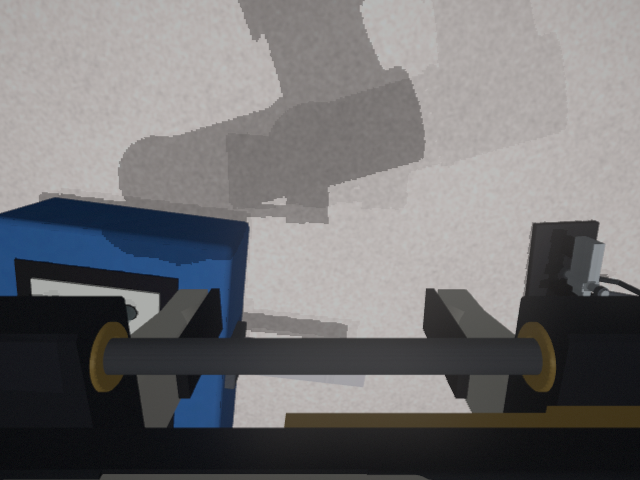

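The fingers' rod hides most of the bar at rows 315-385 here, and the pin shows at (590,260). I'll carry on to the pin.

>>> drive_tool:
  targets:
    - [0,1,0,0,0,0]
    - [0,1,0,0,0,0]
    - [0.2,1,0,0,0,0]
    - [0.2,1,0,0,0,0]
    - [0.3,1,0,0,0,0]

```text
t: 5.35
eef_pos: [0.4742, 0.1561, 0.2479]
ee_rot: [3.141, 0.001, -3.072]
force: [0.4, -0.6, -0.1]
width: 0.0878
```

>>> drive_tool:
  targets:
    - [0.2,1,-0.5,0,0,0]
    - [0,0.85,-0.9,0,0,0]
    - [0,0,-0.9,0,0,0]
    - [0,0,0,0,0,0]
  claw: 0.6

```text
t: 5.85
eef_pos: [0.4806, 0.2278, 0.153]
ee_rot: [-3.138, -0.005, -3.072]
force: [0.0, -0.2, -0.0]
width: 0.055
```

Run:
```python
from h import *
s=arm.get_state(); print(s["eef_pos"],s["ee_rot"])
c=arm.get_calibration("wrist"); p,d=arm.grab_frame("wrist"); save("w2.png",p); np.save("w2.npy",d)
find(["pin","grip","bail"],"wrist")
P=cloud(d,c); X,Y,Z=P[...,0],P[...,1],P[...,2]
for x in np.arange(.455,.59,.01):
    for lo,hi in((.05,.066),):
        s=P[(abs(X-x)<.005)&(Z>lo)&(Z<hi)&(abs(Y-.235)<.02)]
        if len(s): print(round(x,3),len(s),np.round([*np.percentile(s[:,1],[1,99]),np.median(s[:,2])],4))
```

```text
[0.48057525 0.2278153  0.15303167] [-3.13790176 -0.00468164 -3.07240154]
pin landmark_of [([0.5198, 0.2336, 0.0482], 0.76)]
grip landmark_of [([0.4821, 0.2316, 0.0485], 0.65)]
bail landmark_of [([0.5204, 0.2958, 0.0439], 0.81)]
0.465 153 [0.223  0.2346 0.0578]
0.475 232 [0.2234 0.2354 0.0582]
0.485 232 [0.224  0.2369 0.0582]
0.495 215 [0.2255 0.2377 0.0583]
0.505 238 [0.2242 0.2414 0.0577]
0.515 62 [0.2245 0.2419 0.0564]
0.525 71 [0.2306 0.2387 0.0523]
0.535 119 [0.2313 0.2395 0.0522]
0.545 123 [0.2326 0.241  0.0523]
0.555 119 [0.2334 0.2417 0.0522]
0.565 53 [0.2348 0.2422 0.0522]
```

View pics/w2.png

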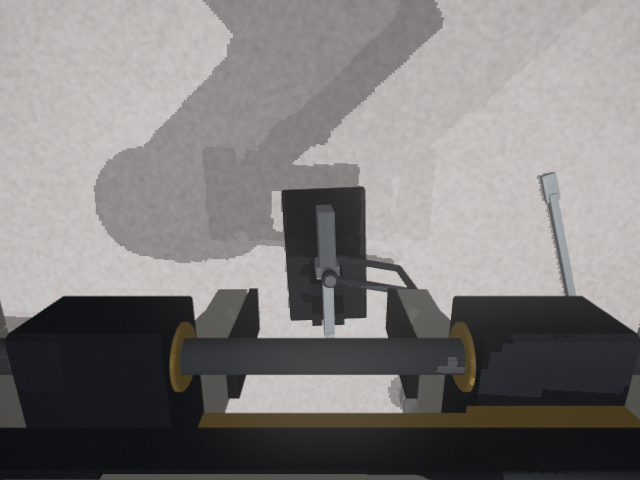

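>>> drive_tool:
  targets:
    - [0.03,0.06,-0.9,0,0,0.25]
    - [0,0,-0.9,0,0,0]
    - [0,0,-0.6,0,0,0]
    - [0,0,-0.4,0,0,0]
    - [0,0,-0.25,0,0,0]

```text
t: 6.68
eef_pos: [0.4838, 0.2322, 0.0342]
ee_rot: [3.141, 0.001, -3.046]
force: [0.0, 0.5, 1.1]
width: 0.0528
```

>>> drive_tool:
  targets:
    - [-0.03,-0.04,-0.08,0,0,0]
    - [0,0,0,0,0,0]

```text
t: 6.92
eef_pos: [0.4821, 0.2305, 0.031]
ee_rot: [3.141, 0.001, -3.046]
force: [-0.2, 0.5, 1.2]
width: 0.0525
```

>>> drive_tool:
  targets:
    - [0,0,0,0,0,0]
    - [0,0,0,0,0,0]
    - [0,0,0,0,0,0]
    - [0,0,0,0,0,0]
    - [0,0,0,0,0,0]
  claw: 0
  newtons: 35

```text
t: 7.55
eef_pos: [0.4818, 0.2304, 0.0303]
ee_rot: [3.142, 0.0, -3.046]
force: [-0.4, 0.8, 0.7]
width: 0.0105
```

>>> drive_tool:
  targets:
    - [0,0,0.3,0,0,0]
    - [0,0,0.4,0,0,0]
    - [0,0,0.5,0,0,0]
    - [0,-0.5,0,0,0,-0.5]
    - [0,-0.8,0,0,0,-0.5]

```text
t: 8.18
eef_pos: [0.4813, 0.1775, 0.0783]
ee_rot: [3.141, -0.0, 3.13]
force: [-0.4, 0.0, -2.3]
width: 0.0102
```

>>> drive_tool:
  targets:
    - [0,-1,0,0,0,-0.5]
    - [0,-1,0,0,0,0]
    - [0,-1,0,0,0,0]
    - [0.1,-0.9,0,0,0,0]
    - [0.1,-0.5,0,0,0,0]

```text
t: 8.8
eef_pos: [0.4885, -0.0002, 0.0779]
ee_rot: [-3.141, -0.001, 3.077]
force: [0.4, -0.4, -1.6]
width: 0.0102
```

>>> drive_tool:
  targets:
    - [0,-0.3,0,0,0,0]
    - [0,-0.15,0,0,0,0]
    - [0,0,0,0,0,0]

```text
t: 9.18
eef_pos: [0.4895, -0.0157, 0.0783]
ee_rot: [3.142, -0.0, 3.08]
force: [0.4, -0.3, -2.7]
width: 0.01
```

Run:
```python
from h import *
s=arm.get_state(); print(s["eef_pos"],s["ee_rot"],s["force"],s["moment"])
ims=[]
for cam in("scene","top"):
    c=arm.get_calibration(cam); p,d=arm.grab_frame(cam); np.save(cam+"3.npy",d)
    print(cam); find(["pin","slot"],cam); np.save(cam+"3p.npy",p)
    R=RM(c); pt=R.T@(np.array([.6,-.02,.08])-np.array(c["origin"])); K=np.array(c["mtx"])
    u=int(K[0,2]+K[0,0]*pt[0]/-pt[2]); v=int(K[1,2]-K[1,1]*pt[1]/-pt[2]); print(u,v)
    cr=p[max(0,v-60):v+60,max(0,u-75):u+75]; ims.append(cv2.resize(cr,(750,600),interpolation=cv2.INTER_CUBIC)[:, :])
for i,n in enumerate(("s3","t3")): save(n+".png",cv2.convertScaleAbs(ims[i],alpha=1.6))
c=arm.get_calibration("wrist"); p,d=arm.grab_frame("wrist"); save("w3.png",p); np.save("w3.npy",d)
```

```text
[ 0.48952197 -0.01570871  0.07826833] [ 3.14158715e+00 -2.61583535e-04  3.07977800e+00] [ 0.43825933 -0.3455384  -2.69787587] [-0.07538122 -0.01173575 -0.00851875]
scene
pin landmark_of [([0.5248, -0.0183, 0.0938], 0.73)]
slot landmark_of [([0.6005, -0.0343, 0.0695], 0.76), ([0.6518, 0.3415, -0.0007], 0.52)]
263 183
top
pin landmark_of [([0.5189, -0.0168, 0.0897], 0.93)]
slot landmark_of [([0.5969, -0.0395, 0.0726], 0.86)]
452 263
```

View pics/t3.png

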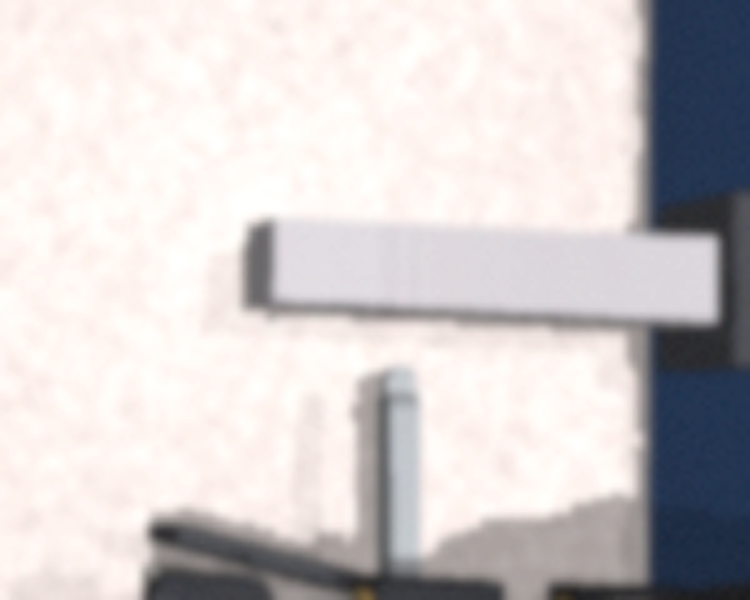

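View pics/s3.png

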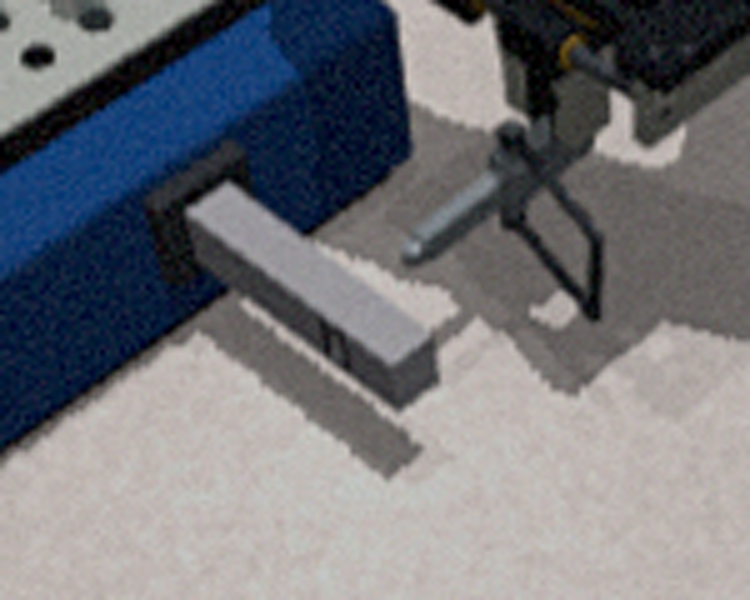

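In the top crop, the lip lines on the bar sit at about x=380 and 418 and the free end at 273. The pin shank is centred at about 399, but it is higher, so there is parallax. The scene crop shows the slot's black lips on the far face at about (322,335) and (340,350). I'll project both onto their own heights.

Run:
```python
from h import *
def onz(c,u,v,z):
    K=np.array(c["mtx"]); r=RM(c)@np.array([(u-K[0,2])/K[0,0],-(v-K[1,2])/K[1,1],-1]); o=np.array(c["origin"]); return o+r*(z-o[2])/r[2]
c=arm.get_calibration("top"); p=np.load("top3p.npy").astype(float).mean(2)
th=-.0625; ex=np.array([np.cos(th),np.sin(th)]); ey=np.array([-np.sin(th),np.cos(th)])
f=lambda q:np.round([(q[:2]-[.599,-.0342])@ex*1000,(q[:2]-[.599,-.0342])@ey*1000],1)
print(np.round(p[248:263,448:466].mean(0),0))
print(np.round(p[252:258,424:440].mean(0),0))
print(np.round(p[288:312,448:466].mean(0),0))
print("slot top",f(onz(c,456.8-.5,255,.085)),"end",f(onz(c,452-75+273/5-.5,255,.085)))
for v in (285,295,305):
    r=p[v-2:v+3,440:475].mean(0); print(v,np.round(r))
    print("pin",f(onz(c,456.8-.5,v,.101)))
c=arm.get_calibration("scene")
for u,v in ((331,340),): print("far face slot top:",f(onz(c,263-75+u/5-.5,183-60+v/5-.5,.078)))
print("bar corner far/near end top",[f(onz(c,263-75+u/5-.5,183-60+v/5-.5,.085)) for u,v in((390,365),(437,335))])
```

```text
[140. 140. 140. 140. 139. 138. 137. 137. 137. 139. 138. 137. 137. 138.
 138. 138. 138. 138.]
[140. 116.  88.  71.  67.  67.  74.  97. 124. 136. 140. 140. 140. 140.
 140. 140.]
[123. 108. 102.  95.  80.  66.  76. 102. 119. 124. 125. 126. 133. 145.
 153. 155. 155. 153.]
slot top [11.8 10.6] end [10.1 46.8]
285 [145. 148. 153. 155. 156. 155. 148. 132. 115. 105. 101.  95.  80.  66.
  78. 103. 115. 118. 119. 120. 130. 145. 154. 155. 153. 153. 153. 154.
 154. 154. 155. 155. 156. 156. 156.]
pin [-31.   15.4]
295 [147. 150. 154. 154. 154. 153. 152. 143. 125. 109. 104.  97.  81.  66.
  78. 105. 121. 125. 125. 126. 133. 145. 154. 157. 158. 158. 157. 155.
 155. 154. 155. 155. 155. 155. 155.]
pin [-44.7  15.2]
305 [144. 148. 152. 153. 152. 152. 154. 147. 127. 109. 102.  95.  79.  65.
  74.  99. 117. 124. 126. 126. 133. 145. 154. 156. 157. 156. 155. 154.
 154. 153. 153. 153. 152. 148. 145.]
pin [-58.4  15. ]
far face slot top: [26.8 13.4]
bar corner far/near end top [array([23.4, 46.1]), array([-0.9, 48.3])]
```

>>> drive_tool:
  targets:
    - [0,-0.04,-0.3,0,0,0]
    - [0,0,-0.28,0,0,0]
    - [0.25,-0.016,0,0,0,0]
    - [0,0,0,0,0,0]

```text
t: 10.02
eef_pos: [0.501, -0.0178, 0.055]
ee_rot: [-3.141, 0.0, 3.081]
force: [-0.5, 0.7, -1.1]
width: 0.0101
```

>>> drive_tool:
  targets:
    - [0.07,-0.004,0,0,0,0]
    - [0.07,-0.004,0,0,0,0]
    - [0.07,-0.005,0,0,0,0]
    - [0.07,-0.004,0,0,0,0]

```text
t: 10.52
eef_pos: [0.5112, -0.0185, 0.0553]
ee_rot: [3.142, 0.0, 3.08]
force: [-0.1, -0.1, -1.6]
width: 0.0101
```

>>> drive_tool:
  targets:
    - [0.06,-0.004,0,0,0,0]
    - [0.06,-0.004,0,0,0,0]
    - [0.06,-0.003,0,0,0,0]
    - [0.06,-0.004,0,0,0,0]

```text
t: 11.02
eef_pos: [0.5207, -0.0192, 0.0551]
ee_rot: [3.142, -0.0, 3.08]
force: [0.3, 0.3, -2.4]
width: 0.0101
```

>>> drive_tool:
  targets:
    - [0.08,-0.005,0,0,0,0]
    - [0.08,-0.005,0,0,0,0]
    - [0.08,-0.005,0,0,0,0]
    - [0.08,-0.005,0,0,0,0]
    - [0.08,-0.005,0,0,0,0]

```text
t: 11.65
eef_pos: [0.5368, -0.0202, 0.0551]
ee_rot: [-3.142, -0.0, 3.08]
force: [-0.2, -0.4, -2.0]
width: 0.0101
```

>>> drive_tool:
  targets:
    - [0.08,-0.005,0,0,0,0]
    - [0.08,-0.005,0,0,0,0]
    - [0.08,-0.005,0,0,0,0]
    - [0.08,-0.005,0,0,0,0]

```text
t: 12.15
eef_pos: [0.5496, -0.021, 0.0551]
ee_rot: [3.142, -0.0, 3.08]
force: [0.2, 1.3, -1.8]
width: 0.01
```

>>> drive_tool:
  targets:
    - [0.07,-0.004,0,0,0,0]
    - [0.07,-0.005,0,0,0,0]
    - [0.06,-0.004,0,0,0,0]
    - [0.03,-0.002,0,0,0,0]
    - [0.03,-0.002,0,0,0,0]

```text
t: 12.78
eef_pos: [0.5598, -0.0216, 0.0551]
ee_rot: [3.142, -0.0, 3.08]
force: [0.8, 0.8, -2.1]
width: 0.0104
```

>>> drive_tool:
  targets:
    - [0.03,-0.002,0,0,0,0]
    - [0.03,-0.002,0,0,0,0]

```text
t: 13.02
eef_pos: [0.5623, -0.0218, 0.0552]
ee_rot: [3.142, 0.0, 3.08]
force: [0.3, 0.7, -1.2]
width: 0.0103
```

>>> drive_tool:
  targets:
    - [0.03,-0.002,0,0,0,0]
    - [0.03,-0.002,0,0,0,0]

```text
t: 13.28
eef_pos: [0.5642, -0.022, 0.055]
ee_rot: [-3.142, -0.001, 3.08]
force: [-3.5, 1.4, -1.3]
width: 0.0103
```

>>> drive_tool:
  targets:
    - [0.02,-0.001,0,0,0,0]
    - [0,0,0,0,0,0]

```text
t: 13.52
eef_pos: [0.5641, -0.022, 0.0547]
ee_rot: [-3.141, -0.002, 3.08]
force: [-4.5, 2.1, -0.3]
width: 0.0101
```

The collar is home: 4.5 N axially, with the TCP stalled. I'll release it gently, then check its pose.

>>> drive_tool:
  targets:
    - [0,0,0,0,0,0]
    - [0,0,0,0,0,0]
    - [0,0,0,0,0,0]
  claw: 0.35

```text
t: 13.9
eef_pos: [0.5661, -0.022, 0.0555]
ee_rot: [3.141, 0.001, 3.081]
force: [-0.3, 0.1, 0.8]
width: 0.0297
```

Run:
```python
from h import *
s=arm.get_state(); print(s["eef_pos"],s["force"],s["width"])
c=arm.get_calibration("scene"); p,d=arm.grab_frame("scene"); np.save("scene4.npy",d); find(["pin","grip","bail"],"scene")
save("s4.png",cv2.convertScaleAbs(cv2.resize(p[110:240,190:350],(800,650)[:2],interpolation=cv2.INTER_CUBIC)[:600],alpha=1.7))
```

```text
[ 0.56610624 -0.02198003  0.05553584] [-0.26697711  0.07437474  0.78436685] 0.02965123908315997
pin landmark_of [([0.5958, -0.0256, 0.0668], 0.65)]
grip landmark_of [([0.562, -0.0231, 0.0672], 0.66), ([0.6015, -0.0328, -0.0017], 0.29)]
bail landmark_of [([0.6079, 0.0446, 0.0608], 0.63)]
```

View pics/s4.png

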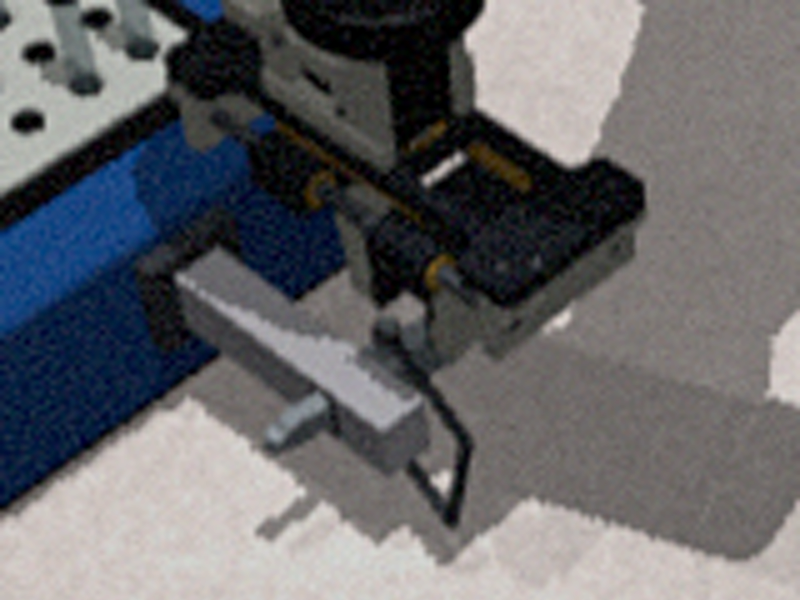

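The pin sits level through the slot, with its tip at (280,435) out of the far face, and the ring is open on the +y side with its outer bar at about (460,480). Next I retract upward, close the fingers, and go behind the ring.

>>> drive_tool:
  targets:
    - [0,0,0.3,0,0,0]
    - [0,0,0.6,0,0,0]
    - [0,0,0.6,0,0,0]
    - [0,0,0.5,0,0,0]
    - [0.1,0.5,0,0,0,0]

```text
t: 14.72
eef_pos: [0.5707, -0.002, 0.1378]
ee_rot: [3.14, 0.004, 3.079]
force: [-0.2, -0.6, 0.2]
width: 0.0308
```

>>> drive_tool:
  targets:
    - [0.1,0.7,0,0,0,0]
    - [0.15,0.75,0,0,0,0]
    - [0,0,0,0,0,0]
    - [0,0,0,0,0,0]
  claw: 0

```text
t: 15.22
eef_pos: [0.5791, 0.0564, 0.1348]
ee_rot: [-3.141, -0.001, 3.081]
force: [-0.2, 0.5, 0.2]
width: 0.0011
```

Run:
```python
from h import *
s=arm.get_state(); print(s["eef_pos"],s["force"],s["width"])
find(["pin","bail"],"scene") if False else None
ims=[]
for cam in("scene","top"):
    p,d=arm.grab_frame(cam); np.save(cam+"5.npy",d); find(["pin","grip","bail"],cam)
    sl=(slice(110,230),slice(200,330)) if cam=="scene" else (slice(200,320),slice(380,510))
    ims.append(cv2.resize(p[sl],(400,370),interpolation=cv2.INTER_CUBIC))
save("st5.png",cv2.convertScaleAbs(np.hstack(ims),alpha=1.7))
```

```text
[0.57906847 0.05638381 0.13478379] [-0.24720388  0.52602066  0.21709566] 0.0011142999867708291
pin landmark_of [([0.5977, -0.0276, 0.0654], 0.85)]
grip landmark_of [([0.5637, -0.021, 0.065], 0.86)]
bail landmark_of [([0.6096, 0.0439, 0.0614], 0.63)]
pin landmark_of []
grip landmark_of []
bail landmark_of []
```

View pics/st5.png

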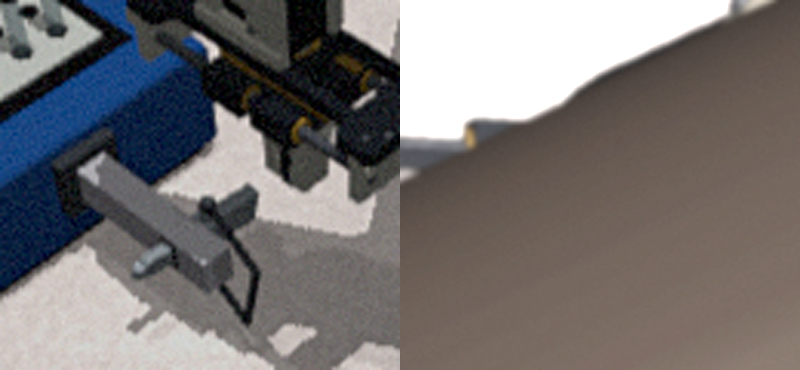

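The top view is blocked by the arm. The scene view shows the pin still home and level, the ring open at (240,290), and the closed fingers at (290,170). Descending behind the ring.

>>> drive_tool:
  targets:
    - [0,0,-0.6,0,0,0]
    - [0,0,-0.4,0,0,0]
    - [0,0,-0.18,0,0,0]
    - [0,0,0,0,0,0]

```text
t: 16.12
eef_pos: [0.5793, 0.0558, 0.0876]
ee_rot: [-3.141, -0.001, 3.08]
force: [-0.4, -0.7, 0.7]
width: 0.0008
```

>>> drive_tool:
  targets:
    - [0.1,0,0,0,0,0]
    - [0.1,0,0,0,0,0]
    - [0.1,0,0,0,0,0]
    - [0.1,0,0,0,0,0]
    - [0.1,0,0,0,0,0]

```text
t: 16.75
eef_pos: [0.5997, 0.056, 0.088]
ee_rot: [3.142, 0.0, 3.08]
force: [-1.1, -0.0, 1.0]
width: 0.0001
```

>>> drive_tool:
  targets:
    - [0.18,-0.11,0,0,0,0]
    - [0.13,-0.067,0,0,0,0]
    - [0.13,-0.067,0,0,0,0]
    - [0.11,-0.09,0,0,0,0]
    - [0.11,-0.09,0,0,0,0]

```text
t: 17.38
eef_pos: [0.6261, 0.0387, 0.0879]
ee_rot: [-3.142, -0.0, 3.08]
force: [-0.6, -0.0, -0.5]
width: 0.0003
```

>>> drive_tool:
  targets:
    - [0.092,-0.112,0,0,0,0]
    - [0.092,-0.112,0,0,0,0]
    - [0.067,-0.128,0,0,0,0]
    - [0.067,-0.128,0,0,0,0]

```text
t: 17.88
eef_pos: [0.6387, 0.0195, 0.088]
ee_rot: [3.142, -0.0, 3.08]
force: [0.8, -0.7, 0.4]
width: 0.0005
```

Run:
```python
from h import *
s=arm.get_state(); print(s["eef_pos"],s["force"],s["width"])
p,d=arm.grab_frame("scene"); find(["pin","grip","bail"],"scene")
save("s6.png",cv2.convertScaleAbs(cv2.resize(p[120:240,200:340],(700,600),interpolation=cv2.INTER_CUBIC),alpha=1.7))
```

```text
[0.6386562  0.01950201 0.08797913] [ 0.77638849 -0.70209825  0.38356592] 0.0004819663997221168
pin landmark_of [([0.5972, -0.0229, 0.0671], 0.75), ([0.609, 0.042, 0.0624], 0.67)]
grip landmark_of []
bail landmark_of [([0.6091, 0.0432, 0.0621], 0.5)]
```

View pics/s6.png

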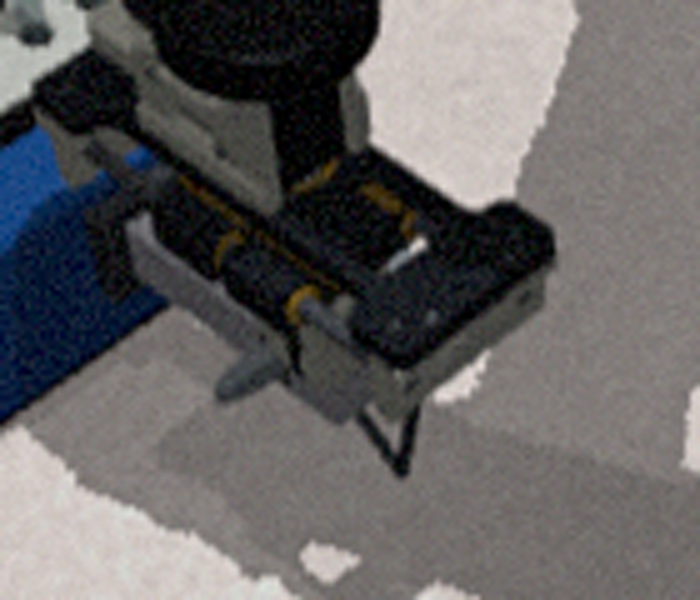

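The ring did not move: its corner is still at (400,470), and the network gives (.609,.043). The closed fingertips are slimmer than the 42 mm I assumed and went by outside it. I'll measure them from depth.

Run:
```python
from h import *
T=np.array(arm.get_state()["eef_pos"]); th=-.0625
R=np.array([[np.cos(th),np.sin(th)],[-np.sin(th),np.cos(th)]])
p,d=arm.grab_frame("scene"); P=cloud(d,arm.get_calibration("scene"))
for lo,hi in((.086,.095),(.095,.105),(.105,.115),(.115,.125)):
    m=(P[...,2]>lo)&(P[...,2]<hi)&(np.hypot(P[...,0]-T[0],P[...,1]-T[1])<.04)
    q=(P[m][:,:2]-T[:2])@R.T*1000
    print(lo,len(q),np.round(np.percentile(q,[2,98],axis=0),1).tolist() if len(q) else "")
```

```text
0.086 0 
0.095 0 
0.105 1 [[9.1, -1.4], [9.1, -1.4]]
0.115 34 [[-6.3, -15.5], [11.9, 17.3]]
```

Run:
```python
from h import *
T=np.array(arm.get_state()["eef_pos"]); print(T); th=-.0625
R=np.array([[np.cos(th),np.sin(th)],[-np.sin(th),np.cos(th)]])
p,d=arm.grab_frame("scene"); P=cloud(d,arm.get_calibration("scene"))
for v in range(186,207,3):
    print(v,[ "%d,%d,%d"%(*((P[v,u,:2]-T[:2])@R.T*1000),P[v,u,2]*1000) if d[v,u]>0 else "--" for u in range(256,284,3)])
```

```text
[0.63844495 0.0198314  0.08793566]
186 ['38,34,187', '9,3,141', '10,13,149', '32,50,195', '30,57,199', '39,76,219', '38,83,224', '34,86,223', '31,89,223', '28,94,224']
189 ['11,-5,127', '9,2,132', '12,15,144', '8,18,143', '0,16,134', '32,66,199', '41,85,221', '39,92,224', '36,95,225', '30,96,220']
192 ['-12,-40,73', '8,0,120', '11,11,131', '6,15,131', '1,17,127', '-7,15,120', '39,82,209', '39,90,215', '37,95,217', '31,96,213']
195 ['-12,-41,62', '-12,-31,70', '10,9,121', '8,16,124', '-18,-8,83', '-26,-10,74', '-33,-8,70', '39,89,207', '38,96,212', '25,88,194']
198 ['-38,-80,0', '-12,-33,58', '-13,-23,66', '-12,-13,74', '-18,-10,72', '-25,-10,66', '-32,-8,61', '39,88,199', '32,88,193', '25,87,186']
201 ['-33,-75,-2', '-35,-67,2', '-12,-24,57', '-12,-14,64', '-16,-10,64', '-24,-10,57', '-58,-42,2', '39,87,190', '34,89,187', '-29,22,79']
204 ['-26,-67,0', '-31,-63,0', '-35,-58,0', '-39,-52,0', '-15,-10,55', '-48,-42,1', '-32,-10,41', '-58,-32,0', '-61,-26,2', '-29,21,69']
```

Run:
```python
from h import *
T=np.array(arm.get_state()["eef_pos"]); c=arm.get_calibration("scene"); K=np.array(c["mtx"])
p,d=arm.grab_frame("scene"); P=cloud(d,c)
for dz in (0,.01,.02,.03,.04):
    q=RM(c).T@(T+[0,0,dz]-np.array(c["origin"])); u=K[0,2]+K[0,0]*q[0]/-q[2]; v=K[1,2]-K[1,1]*q[1]/-q[2]
    print(dz,round(u,1),round(v,1),"exp",-q[2],"meas",d[int(v),int(u)],np.round(P[int(v),int(u)],3))
find(["heater"],"scene")
print(arm.get_state()["q"])
```

```text
0 264.3 200.7 exp 0.9263919407224479 meas 0.95817167 [0.624 0.003 0.065]
0.01 263.8 197.4 exp 0.9182341281605879 meas 0.95101506 [0.625 0.001 0.074]
0.02 263.3 194.1 exp 0.910076315598728 meas 0.8843057 [0.65  0.033 0.128]
0.03 262.8 190.7 exp 0.9019185030368682 meas 0.8742016 [0.651 0.032 0.14 ]
0.04 262.3 187.2 exp 0.8937606904750083 meas 0.86890644 [0.65  0.032 0.147]
heater landmark_of [([0.6002, -0.0316, -0.0028], 0.96)]
[ 3.36255545e-01  3.87531432e-01 -2.15050999e-01 -2.36970236e-06
 -9.68168493e-01 -1.96805325e+00]
```

Run:
```python
from h import *
c=arm.get_calibration("scene"); K=np.array(c["mtx"])
th=-.0625; R=np.array([[np.cos(th),np.sin(th)],[-np.sin(th),np.cos(th)]])
for f,T in (("scene3",[.4895,-.0157,.0783]),("scene4",[.5661,-.022,.0555]),("scene5",[.5791,.0564,.1348])):
    d=np.load(f+".npy"); P=cloud(d,c); T=np.array(T); print(f)
    D=P-T; hxy=D[...,:2]@R.T*1000; dz=D[...,2]*1000
    for lo in range(-10,75,8):
        m=(d>0)&(dz>=lo)&(dz<lo+8)&(abs(hxy[...,0])<35)&(abs(hxy[...,1])<70)&(P[...,2]>.09)
        if m.sum()>0: print(lo,m.sum(),np.round(np.percentile(hxy[m],[3,97],axis=0),0).tolist())
```

```text
scene3
6 9 [[2.0, 3.0], [34.0, 9.0]]
14 22 [[3.0, 0.0], [34.0, 10.0]]
22 57 [[6.0, -6.0], [34.0, 10.0]]
30 69 [[-7.0, -16.0], [33.0, 22.0]]
38 95 [[-7.0, -16.0], [35.0, 22.0]]
46 61 [[-7.0, -16.0], [30.0, 22.0]]
54 45 [[-3.0, -20.0], [12.0, 25.0]]
62 24 [[2.0, -22.0], [13.0, 26.0]]
70 16 [[-8.0, -25.0], [12.0, 27.0]]
scene4
30 54 [[-2.0, -23.0], [34.0, 51.0]]
38 87 [[-2.0, -25.0], [29.0, 32.0]]
46 46 [[-2.0, -29.0], [12.0, 32.0]]
54 32 [[3.0, -30.0], [12.0, 34.0]]
62 22 [[9.0, -32.0], [13.0, 35.0]]
70 18 [[-4.0, -31.0], [12.0, 35.0]]
scene5
22 3 [[10.0, -11.0], [11.0, 15.0]]
30 49 [[-10.0, -14.0], [12.0, 17.0]]
38 65 [[-10.0, -13.0], [13.0, 18.0]]
46 61 [[-6.0, -13.0], [13.0, 18.0]]
54 33 [[-2.0, -13.0], [12.0, 20.0]]
62 24 [[-8.0, 12.0], [13.0, 21.0]]
70 7 [[9.0, 17.0], [12.0, 22.0]]
```

Run:
```python
from h import *
s=arm.get_state(); T=np.array(s["eef_pos"]); Rt=Rn.from_euler("xyz",s["ee_rot"]).as_matrix()
c=arm.get_calibration("wrist"); p,d=arm.grab_frame("wrist")
o=Rt.T@(np.array(c["origin"])-T); print("cam in tool",np.round(o*1000))
D=((cloud(d,c)-T)@Rt)*1000   # tool frame, z toward tips
for lo in range(-80,21,6):
    m=(d>0)&(D[...,2]>=lo)&(D[...,2]<lo+6)&(abs(D[...,0])<30)&(abs(D[...,1])<60)
    if m.sum(): print(lo,m.sum(),np.round(np.percentile(D[m][:,:2],[2,98],axis=0)).tolist())
# w2 (claw 0.6)
T=np.array([.48057,.2278,.15303]);Rt=Rn.from_euler("xyz",[-3.1379,-.00468,-3.0724]).as_matrix()
cm=Rn.from_matrix(Rn.from_euler("xyz",s["ee_rot"]).as_matrix().T@RM(c))
c2=dict(c); c2["origin"]=T+Rt@o; c2["rotation"]=(Rn.from_matrix(Rt)*cm).as_euler("xyz")
d=np.load("w2.npy"); D=((cloud(d,c2)-T)@Rt)*1000; print("open")
for lo in range(-80,21,6):
    m=(d>0)&(D[...,2]>=lo)&(D[...,2]<lo+6)&(abs(D[...,0])<30)&(abs(D[...,1])<80)
    if m.sum(): print(lo,m.sum(),np.round(np.percentile(D[m][:,:2],[2,50,98],axis=0)).tolist())
```

```text
cam in tool [  78.   -0. -184.]
-80 66 [[-11.0, -4.0], [0.0, 4.0]]
-74 535 [[-10.0, -4.0], [-1.0, 4.0]]
-68 179 [[9.0, -4.0], [11.0, 4.0]]
-62 219 [[9.0, -5.0], [11.0, 5.0]]
-56 167 [[9.0, -4.0], [10.0, 4.0]]
-50 293 [[5.0, -6.0], [11.0, 6.0]]
-44 234 [[7.0, -6.0], [11.0, 6.0]]
-38 440 [[9.0, -15.0], [12.0, 15.0]]
-32 179 [[9.0, -15.0], [11.0, 15.0]]
-26 5 [[9.0, -3.0], [9.0, 3.0]]
-2 2081 [[13.0, -59.0], [30.0, -11.0]]
4 1990 [[-8.0, -58.0], [29.0, -11.0]]
10 56 [[-12.0, -47.0], [28.0, -10.0]]
16 56 [[-9.0, -43.0], [28.0, -10.0]]
open
-80 399 [[-11.0, -32.0], [-4.0, 31.0], [3.0, 31.0]]
-74 891 [[-10.0, -38.0], [-5.0, -27.0], [12.0, 38.0]]
-68 892 [[-9.0, -41.0], [11.0, 27.0], [12.0, 41.0]]
-62 905 [[5.0, -43.0], [11.0, 27.0], [12.0, 43.0]]
-56 725 [[2.0, -43.0], [11.0, -27.0], [12.0, 43.0]]
-50 936 [[-1.0, -42.0], [10.0, 27.0], [11.0, 42.0]]
-44 777 [[-5.0, -42.0], [11.0, -27.0], [11.0, 42.0]]
-38 704 [[-7.0, -43.0], [11.0, -27.0], [11.0, 42.0]]
-32 394 [[-9.0, -41.0], [9.0, 27.0], [11.0, 41.0]]
-26 15 [[-8.0, -30.0], [-3.0, -28.0], [9.0, 28.0]]
```

Both cameras show the drawn fingers ending about 28 mm above the TCP, each 15 mm thick and ±11 mm wide. I'll go back behind the ring with the fingers centred on its outer bar and feel for contact.

>>> drive_tool:
  targets:
    - [0,0,0.5,0,0,0]
    - [0,0,0.5,0,0,0]
    - [-0.75,0.22,0,0,0,0]
    - [-0.72,0.22,0,0,0,0]
    - [0,0,0,0,0,0]

```text
t: 18.95
eef_pos: [0.5783, 0.0379, 0.1286]
ee_rot: [3.141, 0.0, 3.082]
force: [1.0, 1.0, 0.1]
width: 0.0004
```

>>> drive_tool:
  targets:
    - [0,0,-0.5,0,0,0]
    - [0,0,-0.5,0,0,0]
    - [0,0,0,0,0,0]
    - [0,0,0,0,0,0]

```text
t: 19.45
eef_pos: [0.5805, 0.0375, 0.0886]
ee_rot: [-3.141, 0.001, 3.081]
force: [0.2, -0.2, -0.1]
width: 0.0004
```

>>> drive_tool:
  targets:
    - [0.08,0,0,0,0,0]
    - [0.08,0,0,0,0,0]
    - [0.08,0,0,0,0,0]
    - [0.08,0,0,0,0,0]
    - [0.08,0,0,0,0,0]

```text
t: 20.08
eef_pos: [0.596, 0.0374, 0.0879]
ee_rot: [-3.142, -0.0, 3.08]
force: [-0.0, -0.1, -0.3]
width: 0.0008
```

>>> drive_tool:
  targets:
    - [0.08,0,0,0,0,0]
    - [0.08,0,0,0,0,0]
    - [0.08,0,0,0,0,0]
    - [0.08,0,0,0,0,0]

```text
t: 20.58
eef_pos: [0.6087, 0.0374, 0.088]
ee_rot: [-3.142, -0.0, 3.08]
force: [0.3, -0.7, 0.8]
width: 0.0006
```

Run:
```python
from h import *
s=arm.get_state(); print(s["t"],s["eef_pos"],s["force"])
p,d=arm.grab_frame("scene"); find(["pin","bail"],"scene")
```

```text
20.575 [0.60872339 0.03742228 0.08795394] [ 0.29626672 -0.70817522  0.84445714]
pin landmark_of [([0.5989, -0.0227, 0.0702], 0.8)]
bail landmark_of [([0.6072, 0.0443, 0.0607], 0.58)]
```

Run:
```python
from h import *
c=arm.get_calibration("scene"); O=np.array([.6,-.0243])
th=-.0625; R=np.array([[np.cos(th),np.sin(th)],[-np.sin(th),np.cos(th)]])
d=np.load("scene5.npy"); P=cloud(d,c); H=np.dstack([(P[...,:2]-O)@R.T,P[...,2]])*1000
def rep(n,m): 
    q=H[m&(d>0)]; print(n,len(q)); 
    print(np.round(q[np.argsort(q[:,2])[::-1][:40:2]]).astype(int).tolist())
rep("ring",(abs(H[...,0]-5)<20)&(H[...,1]>50)&(H[...,1]<75)&(H[...,2]>20)&(H[...,2]<130))
rep("hinge/grip",(H[...,0]<-3)&(H[...,0]>-60)&(abs(H[...,1])<20)&(H[...,2]>60)&(H[...,2]<130))
rep("tip",(H[...,0]>28)&(H[...,0]<70)&(abs(H[...,1])<15)&(H[...,2]>40)&(H[...,2]<130))
# scene3: pin in hand, finger/grip
```

```text
ring 81
[[3, 59, 93], [2, 60, 91], [3, 67, 91], [2, 52, 91], [4, 53, 90], [3, 61, 90], [3, 58, 89], [2, 62, 89], [-1, 57, 89], [-2, 53, 88], [4, 62, 88], [4, 58, 88], [6, 66, 86], [7, 67, 85], [8, 65, 84], [9, 70, 83], [7, 67, 82], [8, 68, 77], [7, 64, 76], [9, 66, 73]]
hinge/grip 192
[[-13, 5, 100], [-11, 6, 100], [-10, 4, 99], [-9, 6, 98], [-16, 4, 98], [-8, 3, 97], [-7, 1, 97], [-12, 6, 96], [-10, 16, 96], [-7, 4, 96], [-15, 8, 95], [-13, 10, 95], [-10, 7, 95], [-6, 5, 95], [-6, 18, 95], [-7, 7, 95], [-7, 10, 94], [-9, 8, 94], [-6, 8, 93], [-5, 18, 93]]
tip 84
[[42, 4, 84], [39, 7, 83], [43, 6, 83], [37, 4, 83], [42, 2, 82], [34, -2, 82], [35, 5, 82], [37, 7, 82], [31, 1, 82], [46, 5, 81], [33, 3, 81], [44, 3, 81], [37, -2, 81], [32, -1, 81], [51, -2, 81], [38, 0, 80], [29, 5, 80], [49, 0, 80], [52, 0, 80], [39, 6, 80]]
```

The ring's upper arm tops out at about 91-97 mm. The TCP at 88 mm went through its position with no contact, so the solid fingers do end higher when shut. I'll retry lower, over open bench beyond the bar's end.

>>> drive_tool:
  targets:
    - [-0.4,0,0,0,0,0]
    - [-0.3,0,0,0,0,0]
    - [0,0,-0.4,0,0,0]
    - [0,0,-0.3,0,0,0]
    - [0,0,0,0,0,0]

```text
t: 21.35
eef_pos: [0.5796, 0.0371, 0.0583]
ee_rot: [-3.14, -0.003, 3.08]
force: [-0.2, 0.2, 0.7]
width: 0.0007
```

>>> drive_tool:
  targets:
    - [0.08,0,0,0,0,0]
    - [0.08,0,0,0,0,0]
    - [0.08,0,0,0,0,0]

```text
t: 21.72
eef_pos: [0.5907, 0.0375, 0.0602]
ee_rot: [3.141, 0.0, 3.08]
force: [-0.5, 0.6, -0.3]
width: 0.0004
```

>>> drive_tool:
  targets:
    - [0.06,0,0,0,0,0]
    - [0.06,0,0,0,0,0]
    - [0.06,0,0,0,0,0]

```text
t: 22.1
eef_pos: [0.5975, 0.0374, 0.06]
ee_rot: [3.142, -0.0, 3.08]
force: [-0.8, 0.2, 0.6]
width: 0.0003
```

>>> drive_tool:
  targets:
    - [0.06,0,0,0,0,0]
    - [0.06,0,0,0,0,0]
    - [0.06,0,0,0,0,0]

```text
t: 22.48
eef_pos: [0.6047, 0.0375, 0.0599]
ee_rot: [-3.142, -0.0, 3.08]
force: [-1.9, -0.2, 0.3]
width: 0.0007
```

Run:
```python
from h import *
s=arm.get_state(); print(s["t"],s["eef_pos"],s["force"])
p,d=arm.grab_frame("scene"); find(["pin","bail"],"scene")
save("s7.png",cv2.convertScaleAbs(cv2.resize(p[120:240,200:340],(700,600),interpolation=cv2.INTER_CUBIC),alpha=1.7))
```

```text
22.475 [0.6047024  0.03745558 0.05994285] [-1.90648222 -0.16039804  0.27929433]
pin landmark_of [([0.5961, -0.0256, 0.0676], 0.76)]
bail landmark_of [([0.6239, 0.0344, 0.0636], 0.68)]
```

View pics/s7.png

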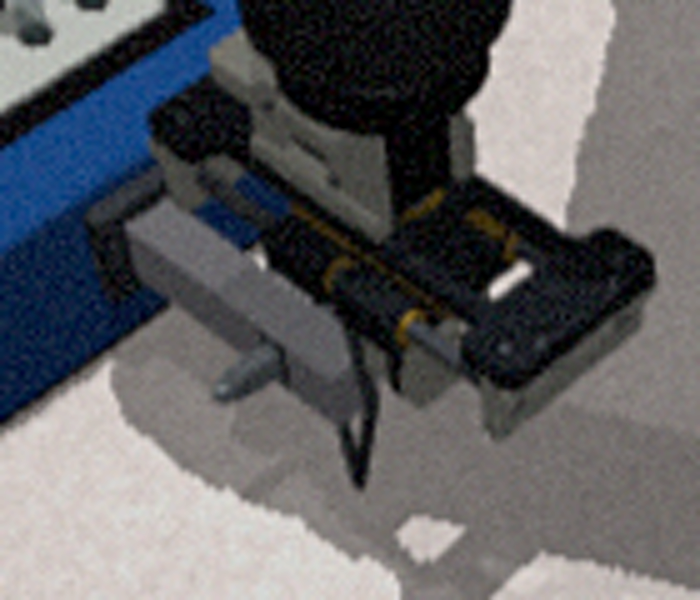

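The ring has now moved: its outer bar is at about (365,430) and the network gives (.624,.034). The real finger bottom is therefore about 28 mm above the reported TCP, and the corner is at 10.5/15 mm from the axis. I'll continue the sweep with those numbers.

>>> drive_tool:
  targets:
    - [0.16,0.055,0,0,0,0]
    - [0.16,0.055,0,0,0,0]
    - [0.117,-0.095,0,0,0,0]
    - [0.117,-0.095,0,0,0,0]

```text
t: 23.12
eef_pos: [0.6271, 0.0341, 0.0599]
ee_rot: [3.142, -0.0, 3.081]
force: [-0.5, 1.3, -0.7]
width: 0.0004
```

>>> drive_tool:
  targets:
    - [0.095,-0.116,0,0,0,0]
    - [0.095,-0.116,0,0,0,0]
    - [0.068,-0.132,0,0,0,0]
    - [0.068,-0.132,0,0,0,0]

```text
t: 23.62
eef_pos: [0.6398, 0.014, 0.0599]
ee_rot: [-3.142, -0.0, 3.08]
force: [-1.2, -0.3, -0.1]
width: 0.0005
```

Run:
```python
from h import *
s=arm.get_state(); print(s["t"],s["eef_pos"],s["force"])
p,d=arm.grab_frame("scene"); np.save("scene8.npy",d); find(["pin","bail"],"scene")
P=cloud(d,arm.get_calibration("scene")); O=np.array([.6,-.0243]); th=-.0625; R=np.array([[np.cos(th),np.sin(th)],[-np.sin(th),np.cos(th)]])
H=np.dstack([(P[...,:2]-O)@R.T,P[...,2]])*1000; T=(np.array(s["eef_pos"])[:2]-O)@R.T*1000; print("T",T)
m=(H[...,2]>78)&(H[...,2]<105)&(H[...,0]>26)&(H[...,0]<80)&(H[...,1]<80)&(H[...,1]>-30)&(d>0)
print(np.round(H[m]).astype(int)[::3].tolist()[:40])
```

```text
23.625 [0.63980883 0.0139521  0.05993322] [-1.23849987 -0.31015922 -0.11828002]
pin landmark_of [([0.5983, -0.0243, 0.0656], 0.59)]
bail landmark_of [([0.6539, 0.0, 0.0641], 0.43)]
T [37.34190782 40.66384303]
[[46, -1, 80], [48, 26, 103], [50, 22, 98], [48, 29, 102], [49, 26, 97], [49, 36, 105], [52, 26, 97], [48, 32, 98], [47, 40, 104], [53, 28, 96], [48, 34, 97], [47, 42, 102], [54, 29, 95], [48, 37, 96], [48, 47, 105], [55, 23, 88], [49, 38, 95], [49, 48, 103], [41, 56, 102], [34, 56, 96], [55, 25, 87], [47, 41, 93], [48, 53, 103], [40, 57, 99], [33, 58, 95], [52, 27, 82], [48, 49, 97], [47, 57, 102], [40, 56, 95], [57, 27, 83], [47, 43, 87], [49, 56, 99], [43, 58, 97], [56, 25, 78], [49, 55, 96], [43, 57, 93], [45, 56, 91]]
```

The ring follows as planned and is now about 0.40 rad short of in line. Next I lower slightly beside the bar and approach the tip.

>>> drive_tool:
  targets:
    - [0,0,-0.1,0,0,0]
    - [0.044,-0.14,0,0,0,0]
    - [0.044,-0.14,0,0,0,0]
    - [0.015,-0.1,0,0,0,0]
    - [0.01,-0.08,0,0,0,0]

```text
t: 24.4
eef_pos: [0.6443, -0.0044, 0.056]
ee_rot: [3.142, -0.0, 3.08]
force: [0.5, 0.7, 1.0]
width: 0.0004
```

>>> drive_tool:
  targets:
    - [0,-0.04,0,0,0,0]
    - [0,-0.04,0,0,0,0]
    - [0,-0.03,0,0,0,0]

```text
t: 24.78
eef_pos: [0.6444, -0.0081, 0.0561]
ee_rot: [3.141, 0.0, 3.081]
force: [-0.9, 3.5, 1.1]
width: 0.0001
```

>>> drive_tool:
  targets:
    - [0,-0.03,0,0,0,0]
    - [0,-0.03,0,0,0,0]

```text
t: 25.02
eef_pos: [0.6448, -0.0104, 0.0562]
ee_rot: [3.141, 0.001, 3.081]
force: [0.8, 3.7, 0.7]
width: 0.0004
```

>>> drive_tool:
  targets:
    - [0,-0.03,0,0,0,0]
    - [0,-0.03,0,0,0,0]

```text
t: 25.28
eef_pos: [0.6438, -0.0137, 0.0558]
ee_rot: [-3.141, -0.001, 3.08]
force: [0.5, 0.2, -0.4]
width: 0.0006
```

The force rose to 3.7 N and then fell to zero, so it has snapped over. I'll push 2 mm more for margin, then back off, lift and check.

>>> drive_tool:
  targets:
    - [0,-0.03,0,0,0,0]
    - [0,-0.03,0,0,0,0]
    - [0,0,0,0,0,0]

```text
t: 25.65
eef_pos: [0.6441, -0.0159, 0.0559]
ee_rot: [-3.141, -0.0, 3.08]
force: [0.3, 0.5, 0.3]
width: 0.0001
```

>>> drive_tool:
  targets:
    - [0,0.15,0,0,0,0]
    - [0,0.15,0,0,0,0]
    - [0,0,0.5,0,0,0]
    - [0,0,0.8,0,0,0]
    - [0,0,0.8,0,0,0]

```text
t: 26.28
eef_pos: [0.6441, -0.0031, 0.1407]
ee_rot: [-3.141, -0.0, 3.081]
force: [0.1, 0.5, 0.7]
width: 0.0006
```

>>> drive_tool:
  targets:
    - [-0.3,0.9,0.5,0,0,0]
    - [-0.5,0.9,0.5,0,0,0]
    - [-0.8,0.9,0,0,0,0]
    - [-0.8,0.9,0,0,0,0]
    - [0,0,0,0,0,0]

```text
t: 26.9
eef_pos: [0.5466, 0.1428, 0.1807]
ee_rot: [3.141, 0.001, 3.084]
force: [0.4, -0.3, 0.6]
width: 0.0003
```

Run:
```python
from h import *
s=arm.get_state(); print(s["t"],s["eef_pos"],s["force"])
p,d=arm.grab_frame("scene"); find(["pin","grip","bail"],"scene")
P=cloud(d,arm.get_calibration("scene")); O=np.array([.6,-.0243]); th=-.0625; R=np.array([[np.cos(th),np.sin(th)],[-np.sin(th),np.cos(th)]])
H=np.dstack([(P[...,:2]-O)@R.T,P[...,2]])*1000
m=(H[...,2]>30)&(H[...,2]<105)&(H[...,0]>48)&(H[...,0]<80)&(abs(H[...,1])<40)&(d>0)
q=H[m]; print(len(q)); print(np.round(q[np.argsort(q[:,2])]).astype(int)[::3].tolist())
m=(H[...,0]>-60)&(H[...,0]<-14)&(abs(H[...,1])<15)&(H[...,2]>50)&(H[...,2]<110); q=H[m]; print("grip top by x",[(x,round(float(np.percentile(q[abs(q[:,0]-x)<5][:,2],90)))) for x in(-50,-40,-30,-20) if (abs(q[:,0]-x)<5).sum()>3])
p2,d2=arm.grab_frame("top"); find(["pin","grip","bail"],"top")
a=cv2.resize(p[120:220,210:310],(400,400),interpolation=cv2.INTER_CUBIC); b=cv2.resize(p2[200:320,400:520],(400,400),interpolation=cv2.INTER_CUBIC)
save("st9.png",cv2.convertScaleAbs(np.hstack([a,b]),alpha=1.7))
```

```text
26.9 [0.54659448 0.14284839 0.18065583] [ 0.42234411 -0.32847393  0.59493554]
pin landmark_of [([0.5977, -0.0255, 0.0675], 0.56), ([0.563, -0.0201, 0.0716], 0.29)]
grip landmark_of [([0.5648, -0.0176, 0.0702], 0.81)]
bail landmark_of [([0.6532, -0.0295, 0.0674], 0.51)]
98
[[56, -4, 42], [58, -4, 43], [52, -1, 45], [50, 0, 46], [60, -5, 48], [58, -3, 50], [60, -6, 54], [57, -2, 57], [60, -5, 60], [58, -3, 63], [58, -3, 66], [57, 2, 67], [50, 7, 67], [56, 2, 68], [53, 5, 69], [52, 4, 71], [57, -3, 72], [49, 1, 72], [53, 2, 72], [53, -1, 73], [56, -3, 74], [49, 2, 75], [56, -3, 77], [59, -4, 83], [59, -7, 86], [55, -4, 89], [58, -4, 91], [52, -4, 95], [60, -4, 95], [49, -7, 96], [57, -3, 97], [59, -4, 97], [52, -3, 98]]
grip top by x [(-50, 83), (-40, 83), (-30, 83), (-20, 84)]
pin landmark_of []
grip landmark_of []
bail landmark_of []
```

View pics/st9.png

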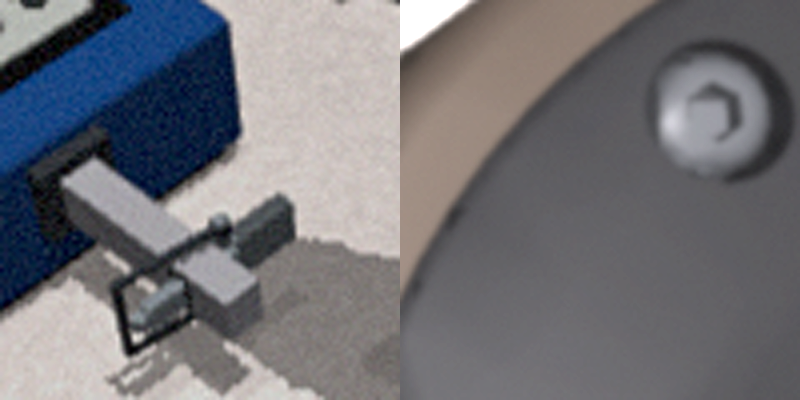

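The ring's outer bar stands on the far (-y) side of the tip (left crop, (120,310)), and the pin is home and level. The measured angle is roughly 1.5 rad against the 1.46 limit, so I'll go back and nudge it gently towards its stop for margin.

>>> drive_tool:
  targets:
    - [0.8,-0.9,0,0,0,0]
    - [0.8,-0.9,0,0,0,0]
    - [0.5,-0.9,-0.5,0,0,0]
    - [0.34,-0.9,-0.5,0,0,0]
    - [0,0,0,0,0,0]

```text
t: 27.92
eef_pos: [0.6452, -0.0069, 0.1371]
ee_rot: [-3.14, -0.004, 3.076]
force: [-0.0, 0.2, -0.1]
width: 0.0004
```

>>> drive_tool:
  targets:
    - [0,0,-0.8,0,0,0]
    - [0,0,-0.8,0,0,0]
    - [0,0,-0.5,0,0,0]
    - [0,0,0,0,0,0]

```text
t: 28.42
eef_pos: [0.6448, -0.0037, 0.0546]
ee_rot: [-3.141, -0.003, 3.08]
force: [0.2, 0.1, 0.5]
width: 0.0006
```

>>> drive_tool:
  targets:
    - [0,-0.1,0,0,0,0]
    - [0,-0.1,0,0,0,0]
    - [0,-0.1,0,0,0,0]
    - [0,-0.05,0,0,0,0]

```text
t: 28.92
eef_pos: [0.6461, -0.0179, 0.0565]
ee_rot: [3.141, 0.001, 3.08]
force: [0.1, 0.4, -0.1]
width: 0.0003
```

>>> drive_tool:
  targets:
    - [0,-0.03,0,0,0,0]
    - [0,-0.03,0,0,0,0]

```text
t: 29.18
eef_pos: [0.6459, -0.02, 0.056]
ee_rot: [3.142, 0.0, 3.08]
force: [0.0, 1.1, 0.1]
width: 0.0003
```

>>> drive_tool:
  targets:
    - [0,-0.03,0,0,0,0]
    - [0,-0.02,0,0,0,0]
    - [0,0,0,0,0,0]

```text
t: 29.55
eef_pos: [0.6459, -0.0216, 0.0559]
ee_rot: [3.141, 0.0, 3.08]
force: [0.2, 3.1, -0.6]
width: 0.0007
```

>>> drive_tool:
  targets:
    - [0,0.15,0,0,0,0]
    - [0,0.25,0,0,0,0]
    - [0,0,0.5,0,0,0]
    - [0,0,0.8,0,0,0]
    - [0,0,0.8,0,0,0]

```text
t: 30.18
eef_pos: [0.6457, -0.0056, 0.1407]
ee_rot: [-3.141, -0.001, 3.081]
force: [1.5, 0.6, 0.1]
width: 0.0003
```

>>> drive_tool:
  targets:
    - [-0.3,0.9,0.5,0,0,0]
    - [-0.5,0.9,0.5,0,0,0]
    - [-0.8,0.9,0,0,0,0]
    - [-0.8,0.9,0,0,0,0]
    - [0,0,0,0,0,0]

```text
t: 30.8
eef_pos: [0.5482, 0.1403, 0.1807]
ee_rot: [3.141, 0.001, 3.084]
force: [0.6, -0.0, 0.1]
width: 0.0004
```

Run:
```python
from h import *
s=arm.get_state(); print(s["t"],s["eef_pos"],s["force"])
p,d=arm.grab_frame("scene"); find(["pin","grip","bail"],"scene")
P=cloud(d,arm.get_calibration("scene")); O=np.array([.6,-.0243]); th=-.0625; R=np.array([[np.cos(th),np.sin(th)],[-np.sin(th),np.cos(th)]])
H=np.dstack([(P[...,:2]-O)@R.T,P[...,2]])*1000
m=(H[...,2]>80)&(H[...,2]<105)&(H[...,0]>26)&(H[...,0]<80)&(abs(H[...,1])<40)&(d>0); print("upper ring",np.round(H[m].mean(0),1))
m=(H[...,2]>35)&(H[...,2]<62)&(H[...,0]>50)&(H[...,0]<80)&(abs(H[...,1])<40)&(d>0); print("outer low",np.round(np.median(H[m],0),1))
m=(H[...,2]>62)&(H[...,2]<72)&(H[...,0]>28)&(H[...,0]<54)&(H[...,1]>0)&(H[...,1]<20)&(d>0); q=H[m]; print("shank +y face",len(q),np.polyfit(q[:,0],q[:,1],1))
m=(H[...,2]>58)&(H[...,2]<78)&(H[...,0]>-50)&(H[...,0]<-14)&(H[...,1]>-5)&(H[...,1]<20)&(d>0); q=H[m]; print("grip +y face",len(q),np.polyfit(q[:,0],q[:,1],1))
```

```text
30.8 [0.54817085 0.14034614 0.18066913] [ 0.62219281 -0.0035783   0.13686683]
pin landmark_of [([0.599, -0.0244, 0.0667], 0.86), ([0.6496, -0.034, 0.0698], 0.24)]
grip landmark_of [([0.6536, -0.0364, 0.0674], 0.36)]
bail landmark_of [([0.6512, -0.0343, 0.0668], 0.62), ([0.5993, -0.0352, -0.0021], 0.54)]
upper ring [46.4 -7.6 94. ]
outer low [56.7 -8.5 50.1]
shank +y face 36 [-0.06207138  7.94248446]
grip +y face 82 [-0.01228292  7.72429505]
```

```bash
python3 -c "
from station import arm
print(arm.job_done())"
```

```text
the job is handed in; nothing more can be done
None
```

The pin is through the slot and home against the bar, with its ring snapped over the tip. I handed the job in at about 31 s; no verdict was given.

**Pin:** I lifted it from its rest and lined it up with the slot, which the images put about 11 mm further out than nominal. It slid in without resistance until the collar met the bar at about 4.5 N, and I then let go.

**Ring:** I swept it round the bar's end with the closed fingers. The force rose to about 3.7 N and fell to zero as it snapped past. I then nudged it further for margin, stopping when the force reached 3.1 N, and withdrew.

**Last checks:**
- **Pin position:** the network puts its origin at (0.599, -0.024, 0.067), which is at the bar's near face. The depth data shows it level and within about 0.06 rad of the slot's direction.
- **Ring:** its outer bar is about 10 mm past the pin's axis on the far side. I estimate the joint at 1.55 rad, against the 1.46 needed.
- **Arm:** it is clear of everything. I did not go near the bottle, jar or spatula.

**What disagreed:**
- **Ring sweep:** the first two tries passed without touching the ring. The shut fingers end about 28 mm higher than the reported TCP and are slimmer than I assumed, so I lowered the tool.
- **Last pictures:** the arm blocked the top camera, so the final ring and pin figures come from the scene camera alone. In the last one the network also mislabelled the ring as the grip, with a low score.

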